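# Click the diffuser's filler cap shut

### The job

Two white aroma diffusers stand on the fold-down desk. The filler cap of the larger one has been left loose: turn it clockwise (seen from above) until it is home and its ratchet clicks over and slips at least once, then let go of it. Leave the smaller diffuser's cap as it is.

Things in the scene. Friction and masses are not known exactly. Their poses are not given: they have to be found in the camera images.
- large_grip (a point): Loose grey cap on the larger diffuser (fixed white drum, 132 mm wide, 105 high): a disc 49 mm wide with an upright wing 50 long, 14 thick, 32 tall across it. Point on the cap's vertical turning axis, 143 mm over the desk, 23 over the disc, 9 below the wing's top. x along the wing, y across it (pinch along y), z up; turns with the cap, which does not rise.
- plug (a joint): How far the larger diffuser's cap is screwed in, rad: grows clockwise seen from above, 1.0 at its hard stop (home). It starts loose at 0.25 to 0.65 (20 to 43 degrees short of home) and takes about 0.03 N m to turn.
- click (a joint): Slip of that cap on its thread, rad, clockwise, 0 at first. Near 0 until home; then the ratchet yields at about 0.11 N m and clicks every 0.52 rad (30 degrees): crests 0.26 past each rest position, beyond which the released cap settles at the next (0.52, 1.05..). More clicks do no harm; turning 75 degrees in one grasp is enough from any start.
- small_wing (a point): End of the wing of the like cap on the smaller diffuser (fixed white drum 90 mm wide, 70 high): 24 mm out from that cap's turning axis, 108 mm over the desk. x points outward along the wing, z up. Either diffuser may be on either side of the desk.
Things that resemble listed ones, but are neither listed nor needed, are in the scene too. Leave any blue or turquoise look-alike of the part that bears large_grip alone.

How it is judged:
By the outcome, as a careful person would: the job done as asked, in the order asked, and still so for the second after the job is handed in, with the robot touching nothing.
It also fails if it takes over 32 s, if anything falls off the work surface, if the arm or the gripper's body presses on something with over 40 N, if the wrist force passes 120 N, or if a joint passes its speed limit or range.

### The arm

A 6-joint arm with a two-finger parallel gripper is mounted at the origin on the work surface. World frame = base frame: x ahead of the robot, y to its left, z up, the work surface at z = 0. Lengths are in m, angles in rad, forces in N, time in s.
With the tool pointing down it reaches from about 0.275 to 0.825 m from the base axis. Payload 5.2 kg.
Tool frame: the origin (TCP) lies on the mounting face of the last link; the fingertips stand bot.nose_length ahead of it and the grasp point (between the pads) lies 167 mm ahead of it (bot.nose_length is the distance from the TCP to the fingertips, in m); z points along the fingers, y is the line along which they close (so a half turn about z gives the same grasp; the last joint's range is limited). The gripper opens to 93 mm and grips with 3 to 60 N. Pads are 15 mm wide; open, the fingers measure 128 mm over their backs; the gripper's body (75 mm by 188 mm) begins 65 mm behind the grasp point.
Start: joints at [1.107, 0.259, 1.535, -0, 1.348, -0.203], TCP at [0.142, 0.531, 0.405] pointing down, gripper open.
Joint ranges: [-3.14, 3.14], [-0.91, 2.08], [0.19, 2.58], [-1.22, 4.36], [0.22, 2.71], [-3.12, 3.12]. Speed limits (rad/s): [2.57, 2.57, 3.14, 3.14, 3.14, 3.14].

### API

Orientations are given as a 3x3 rotation matrix whose columns are the frame's x, y, z axes.
In Python, from rig import sense, viewer, hand_in, bot gives the robot as it stands.
- The arm moves only by the shell command python3 -m jog 'ROWS'. ROWS is JSON, a list of rows, each an object with "linear": the shift along the tool's x, y, z in cm, a list of three; "dr": the turn, a rotation vector about the tool's x, y, z in degrees, a list of three; "claw": the finger opening in cm, from 0 to 9.3. A call has 1 to 8 rows; each row shifts and turns the commanded pose from where the row before left it, along the tool's axes as they then stand; what a row does not reach is not made up. A row lasts 1/10 s, in which the tool goes at most 50 mm and 8.59 degrees, less where a joint would pass 70% of its speed; a pose out of reach is approached as far as the arm can. A call is refused whole if a number of a shift passes 5 or a number of a turn 8.59, either way. A call with a gripper value outside its range is refused whole. The fingers move at their own pace and stop on an object; the grip force is fixed at half the most. Time passes only in rows, so rows that do not move let the fingers close. It gives the time, the measured TCP pose, the force, the opening and the grip force at its end, in the units of the state.
- sense(): the state, without advancing time (a new reading comes with each control period).
- viewer.grab_frame(name): name is "scene" or "top" or "wrist"; returns (picture, depth): 480x640x3 uint8, blue, green, red; 480x640 float32, m along the optical axis (not along the pixel's ray), 0 where there is no reading.
- viewer.camera_info(name): a dict with "fx", "fy", "cx", "cy" (pixels), "world_from_camera" (4x4, takes a point from camera to world coordinates). Camera axes: x right, y up, looking along -z (the intrinsics and any distortion apply to the point x, -y, -z); pixel columns grow to the right and rows downward; lengths in m; the calibration is good to about 2 mm. A picture is of the moment at which its call begins: read the wrist's pose just before it. camera_info takes no time and is no camera call; for the wrist camera it gives the pose at the moment of the call.
- hand_in(): hands the job in; it is judged then, once.
The state is a dict: "time": time; "qpos": joint angles; "joint_velocities": joint speeds; "joint_torque": joint torques, N m; "position": TCP position; "ee_rot": TCP orientation; "contact_force": force on the tool from outside, world axes, zero at the start; "ft_torque": the same for the moment, N m; "opening": finger opening in m; "gripper_force": force on a finger pad.
Only numpy, scipy, OpenCV 4.12 (cv2) and the standard library are available. Lean on these libraries where they do the work, as an engineer would, in place of code of your own. Each camera call takes 0.05 s, during which the arm holds its last target. There are 200 camera calls.

## Working session

There is one attempt and no reset: what is moved stays moved. The work goes in short steps, Python scripts to look and compute and a shell command to move; the robot and the scene stay as the last step left them, time stands still between calls to the robot, and variables do not carry over. Pictures are saved under pics/ and viewed, at most 10 in all, crops included, and the job is handed in when it is done.

```bash
mkdir -p pics
cat > h.py <<'E'
import numpy as np,cv2
from rig import sense,viewer,hand_in,bot
def grab(n,f):
    i=viewer.camera_info(n); p,d=viewer.grab_frame(n); cv2.imwrite(f'pics/{f}.png',p)
    np.savez(f'pics/{f}.npz',p=p,d=d,T=i['world_from_camera'],k=[i['fx'],i['fy'],i['cx'],i['cy']],**{})
    return p,d,i
def cloud(f):
    z=np.load(f'pics/{f}.npz');d=z['d'];fx,fy,cx,cy=z['k'];v,u=np.mgrid[:480,:640]
    P=np.stack([(u-cx)/fx*d,-(v-cy)/fy*d,-d,np.ones_like(d)],-1)@np.array(z['T']).T
    P=P[...,:3];P[d==0]=np.nan
    return P,z['p']
E
python3 - <<'E'
from h import *
a=grab('top','top1');b=grab('scene','sc1')
print({k:v for k,v in a[2].items()});print(bot.nose_length,sense()['ee_rot'])
E
```

```text
{'fx': 445.19515984976783, 'fy': 445.19515984976783, 'cx': 317.3450606406276, 'cy': 236.57832546936106, 'world_from_camera': array([[-0.02808556,  0.99287411, -0.11581104,  0.47960289],
       [-0.99960219, -0.02759698,  0.00582036,  0.0714708 ],
       [ 0.00258285,  0.11592844,  0.99325421,  0.84515829],
       [ 0.        ,  0.        ,  0.        ,  1.        ]])}
0.1861 [[-9.66172254e-01  2.57896537e-01 -7.43264785e-04]
 [ 2.57897394e-01  9.66171149e-01 -1.49828989e-03]
 [ 3.31717217e-04 -1.63929218e-03 -9.99998601e-01]]
```

View pics/top1.png

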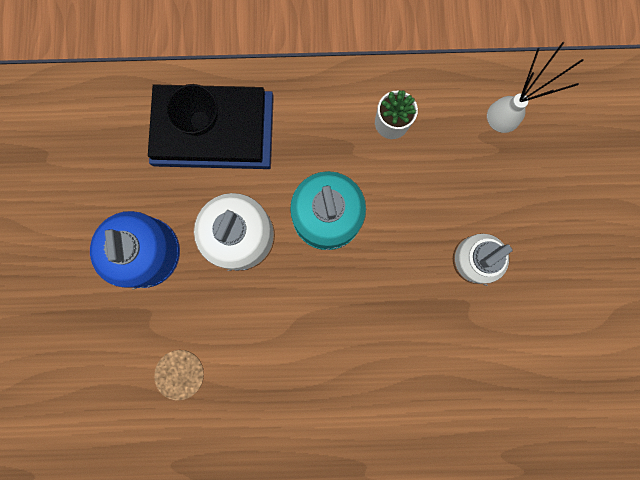

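View pics/sc1.png

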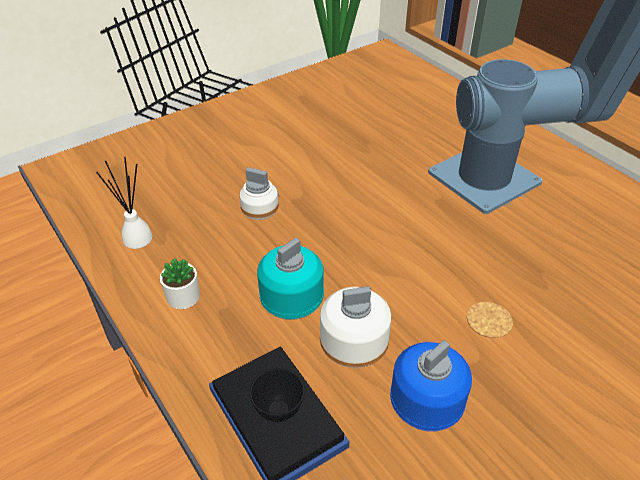

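Cap candidates in the top picture are blue (121,246), large white (229,228), turquoise (328,204) and small white (490,258). I choose the large white one at (229,228), and will check it in a close crop with depth.

Run:
```python
from h import *
P,p=cloud('top1')
cv2.imwrite('pics/c1.png',cv2.resize(p[180:285,80:380],None,fx=2.6,fy=2.6,interpolation=cv2.INTER_CUBIC))
def wing(u,v,zlo,r=28):
    Q=P[v-r:v+r,u-r:u+r].reshape(-1,3);Q=Q[Q[:,2]>zlo]
    m=(Q.min(0)+Q.max(0))/2
    c,s,a=cv2.minAreaRect((Q[:,:2]*1000).astype(np.float32)); w,V=np.linalg.eigh(np.cov(Q[:,:2].T));x=V[:,1]
    print(len(Q),'rect',c,s,a,'axis deg',np.degrees(np.arctan2(x[1],x[0])),'z',np.nanmax(Q[:,2]))
for u,v,z in [(229,228,.146),(121,246,.146),(328,204,.146),(490,258,.11)]: wing(u,v,z)
# drum outline
hsv=cv2.cvtColor(p,cv2.COLOR_BGR2HSV);m=(hsv[...,1]<40)&(hsv[...,2]>170)
for u,v in [(233,232),(482,258)]:
    M=np.zeros_like(m);M[v-50:v+50,u-50:u+50]=1;Q=P[M&m];Q=Q[Q[:,2]>.03];print(Q.min(0),Q.max(0))
print(P[230,230],np.round(sense()['position'],3))
```

```text
288 rect (583.6288452148438, 214.03262329101562) (15.031272888183594, 49.88050079345703) 65.35563659667969 axis deg 156.02821081368452 z 0.15482433292098197
308 rect (557.055908203125, 391.3359680175781) (50.3874626159668, 14.431078910827637) 8.969793319702148 axis deg -171.4093322027797 z 0.15462572922285966
274 rect (617.8258056640625, 47.41429901123047) (49.797607421875, 14.02259635925293) 10.822675704956055 axis deg -168.90135323474593 z 0.155093961698625
274 rect (525.936279296875, -229.60731506347656) (14.140396118164062, 50.071475982666016) 32.95138168334961 axis deg 123.51998785370817 z 0.11984014990111258
[0.51968224 0.15135936 0.08330534] [0.64841345 0.27934306 0.15021791]
[ 0.48246305 -0.27010198  0.04653209] [ 0.56892756 -0.18578612  0.08628396]
[0.57827649 0.20925077 0.12534573] [0.142 0.531 0.404]
```

View pics/c1.png

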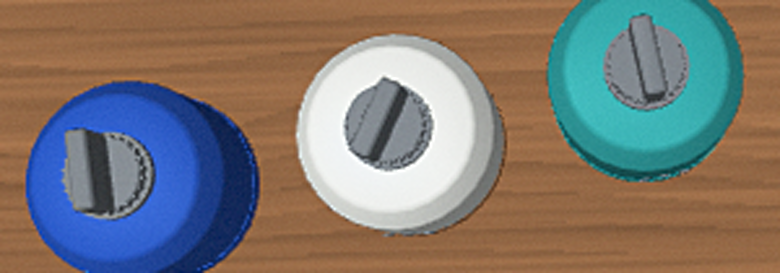

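The crop shows the large white drum at the centre with its grey wing around (387,122) in the crop. Blue is to the left and turquoise to the right. Measured wing: 50 x 15 mm, top at about 0.153, centre (0.584, 0.214), axis at -24°. These match the description, so I go above it.

```bash
python3 -m jog '[{"linear":[-3.2,-1.2,0],"dr":[0,0,0],"claw":6},{"linear":[-3.2,-1.2,0],"dr":[0,0,0],"claw":6},{"linear":[-3.2,-1.2,0],"dr":[0,0,0],"claw":6},{"linear":[-3.2,-1.2,0],"dr":[0,0,0],"claw":6},{"linear":[-3.2,-1.2,0],"dr":[0,0,0],"claw":6},{"linear":[-3.2,-1.2,0],"dr":[0,0,0],"claw":6},{"linear":[-3.2,-1.2,0],"dr":[0,0,0],"claw":6},{"linear":[-3.2,-1.2,0],"dr":[0,0,0],"claw":6}]' | tail -5; python3 -m jog '[{"linear":[-3.2,-1.2,0],"dr":[0,0,0],"claw":6},{"linear":[-3.2,-1.2,0],"dr":[0,0,0],"claw":6},{"linear":[-3.2,-1.2,0],"dr":[0,0,0],"claw":6},{"linear":[-3.2,-1.2,0],"dr":[0,0,0],"claw":6},{"linear":[-3.2,-1.2,0],"dr":[0,0,0],"claw":6},{"linear":[-3.2,-1.2,0],"dr":[0,0,0],"claw":6},{"linear":[-3.2,-1.2,0],"dr":[0,0,0],"claw":6},{"linear":[-3.2,-1.2,0],"dr":[0,0,0],"claw":6}]'; python3 -m jog '[{"linear":[0,0,0],"dr":[0,0,4.7],"claw":6},{"linear":[0,0,0],"dr":[0,0,4.7],"claw":6},{"linear":[0,0,0],"dr":[0,0,0],"claw":6},{"linear":[0,0,0],"dr":[0,0,0],"claw":6}]'
cat > m.py <<'E'
from h import *
import sys
f=sys.argv[1];s=sense();R=np.array(s['ee_rot']);t=np.array(s['position'])
grab('wrist',f);P,p=cloud(f)
M=(P[...,2]>.145)&(P[...,2]<.17)&(np.hypot(P[...,0]-.584,P[...,1]-.214)<.05)
Q=P[M];v,u=np.nonzero(M);print(len(Q),'px',u.mean(),v.mean(),'z',np.median(Q[:,2]))
c,sz,a=cv2.minAreaRect((Q[:,:2]*1000).astype(np.float32));w,V=np.linalg.eigh(np.cov(Q[:,:2].T));x=V[:,1]
print(c,sz,a,'axis',np.degrees(np.arctan2(x[1],x[0])))
g=t+.167*R[:,2];d=np.array([c[0]/1e3,c[1]/1e3,.146])-g
print('tool y deg',np.degrees(np.arctan2(R[1,1],R[0,1])),'delta tool cm',R.T@d*100,'q',np.round(s['qpos'],3),t,s['time'])
E
python3 m.py w1
```

```text
position: [0.3653, 0.3716, 0.4044]
ee_rot: [[-0.966, 0.258, -0.001], [0.258, 0.966, -0.0], [0.0, -0.001, -1.0]]
contact_force: [-0.0, 0.7, 0.1]
opening: 0.0598
gripper_force: 0.0
time: 1.7
position: [0.5879, 0.2129, 0.4042]
ee_rot: [[-0.966, 0.258, -0.001], [0.258, 0.966, -0.0], [0.001, -0.0, -1.0]]
contact_force: [-0.9, 0.6, 0.8]
opening: 0.06
gripper_force: 0.0
time: 2.1
position: [0.5869, 0.2139, 0.4044]
ee_rot: [[-0.912, 0.41, -0.001], [0.41, 0.912, -0.0], [0.001, -0.0, -1.0]]
contact_force: [-0.2, -1.1, 0.0]
opening: 0.0604
gripper_force: 0.0
1988 px 325.47535211267603 238.17303822937626 z 0.1513137088841121
(582.3322143554688, 215.4730224609375) (13.620978355407715, 49.413856506347656) 65.46742248535156 axis 155.54654361634832
tool y deg 65.78470597481159 delta tool cm [ 0.46036508 -0.03073128  9.13537774] q [ 0.171  0.394  1.344 -0.     1.405 -0.977] [0.58686522 0.21391046 0.40435048] 2.1
```

The wrist measurement agrees: centre (0.582, 0.215), aligned to 0.3°. I descend and close.

```bash
python3 -m jog '[{"linear":[0.4,0,2],"dr":[0,0,0],"claw":6},{"linear":[0,0,2],"dr":[0,0,0],"claw":6},{"linear":[0,0,2],"dr":[0,0,0],"claw":6},{"linear":[0,0,2],"dr":[0,0,0],"claw":6},{"linear":[0,0,1],"dr":[0,0,0],"claw":6},{"linear":[0,0,0],"dr":[0,0,0],"claw":6}]'; python3 -m jog '[{"linear":[0,0,0],"dr":[0,0,0],"claw":0.5},{"linear":[0,0,0],"dr":[0,0,0],"claw":0.5},{"linear":[0,0,0],"dr":[0,0,0],"claw":0.5},{"linear":[0,0,0],"dr":[0,0,0],"claw":0.5},{"linear":[0,0,0],"dr":[0,0,0],"claw":0.5},{"linear":[0,0,0],"dr":[0,0,0],"claw":0.5},{"linear":[0,0,0],"dr":[0,0,0],"claw":0.5}]'
```

```text
time: 2.75
position: [0.5827, 0.2157, 0.3132]
ee_rot: [[-0.912, 0.411, -0.003], [0.411, 0.912, -0.001], [0.003, -0.002, -1.0]]
contact_force: [0.3, -0.7, 0.3]
opening: 0.0601
gripper_force: 0.0
time: 3.45
position: [0.5834, 0.2157, 0.3149]
ee_rot: [[-0.911, 0.412, 0.001], [0.412, 0.911, 0.001], [-0.0, 0.001, -1.0]]
contact_force: [1.0, 1.6, 0.8]
opening: 0.0134
gripper_force: 30.0
```

```bash
for i in 1; do python3 -m jog '[{"linear":[0,0,0],"dr":[0,0,5],"claw":0.5},{"linear":[0,0,0],"dr":[0,0,5],"claw":0.5},{"linear":[0,0,0],"dr":[0,0,5],"claw":0.5},{"linear":[0,0,0],"dr":[0,0,5],"claw":0.5},{"linear":[0,0,0],"dr":[0,0,5],"claw":0.5},{"linear":[0,0,0],"dr":[0,0,5],"claw":0.5},{"linear":[0,0,0],"dr":[0,0,5],"claw":0.5},{"linear":[0,0,0],"dr":[0,0,5],"claw":0.5}]'; done; python3 -c "
from rig import sense;print(sense()['ft_torque'])"; python3 -m jog '[{"linear":[0,0,0],"dr":[0,0,5],"claw":0.5},{"linear":[0,0,0],"dr":[0,0,5],"claw":0.5},{"linear":[0,0,0],"dr":[0,0,5],"claw":0.5},{"linear":[0,0,0],"dr":[0,0,5],"claw":0.5}]' | tail -3;  python3 -c "
from rig import sense;print(sense()['ft_torque'])"; python3 -m jog '[{"linear":[0,0,0],"dr":[0,0,5],"claw":0.5},{"linear":[0,0,0],"dr":[0,0,5],"claw":0.5},{"linear":[0,0,0],"dr":[0,0,5],"claw":0.5},{"linear":[0,0,0],"dr":[0,0,5],"claw":0.5},{"linear":[0,0,0],"dr":[0,0,0],"claw":0.5},{"linear":[0,0,0],"dr":[0,0,0],"claw":0.5}]';  python3 -c "
from rig import sense;print(sense()['ft_torque'])"
```

```text
time: 4.25
position: [0.5836, 0.2161, 0.3149]
ee_rot: [[-0.431, 0.902, 0.001], [0.902, 0.431, 0.001], [0.0, 0.001, -1.0]]
contact_force: [1.8, 2.9, 0.5]
opening: 0.014
gripper_force: 31.7
[ 0.44566219 -0.17450404  0.78350086]
contact_force: [2.3, -2.3, -1.1]
opening: 0.0142
gripper_force: 8.0
[-0.30690609 -0.54707396  0.01282601]
time: 5.25
position: [0.5837, 0.2161, 0.3151]
ee_rot: [[0.245, 0.97, 0.002], [0.97, -0.245, 0.001], [0.001, 0.002, -1.0]]
contact_force: [3.8, 3.8, -1.1]
opening: 0.0161
gripper_force: 34.6
[ 0.64251481 -0.52526027  0.81489281]
```

Turned 80°, but the opening grew to 16 mm, so the wing may be skewed in the pads. I release, rise and measure the wing angle.

```bash
python3 -m jog '[{"linear":[0,0,0],"dr":[0,0,0],"claw":6},{"linear":[0,0,0],"dr":[0,0,0],"claw":6},{"linear":[0,0,0],"dr":[0,0,0],"claw":6},{"linear":[0,0,0],"dr":[0,0,0],"claw":6},{"linear":[0,0,0],"dr":[0,0,0],"claw":6},{"linear":[0,0,0],"dr":[0,0,0],"claw":6}]';python3 -m jog '[{"linear":[0,0,-3],"dr":[0,0,0],"claw":6},{"linear":[0,0,-3],"dr":[0,0,0],"claw":6},{"linear":[0,0,-3],"dr":[0,0,0],"claw":6},{"linear":[0,0,0],"dr":[0,0,0],"claw":6},{"linear":[0,0,0],"dr":[0,0,0],"claw":6}]' | head -2; python3 -c "
from rig import sense;print(sense()['ft_torque'])"; python3 m.py w2
```

```text
time: 5.85
position: [0.5833, 0.2154, 0.3147]
ee_rot: [[0.248, 0.969, -0.0], [0.969, -0.248, -0.0], [-0.0, -0.0, -1.0]]
contact_force: [-0.2, 0.3, 1.5]
opening: 0.058
gripper_force: 0.0
time: 6.35
position: [0.5833, 0.2155, 0.4054]
[-0.07474429  0.12506691 -0.00669961]
1993 px 324.68138484696436 242.56999498243854 z 0.151418258617315
(582.6610107421875, 215.45960998535156) (14.041378021240234, 50.13081359863281) 3.4504573345184326 axis 93.61149662704254
tool y deg -14.341995048885707 delta tool cm [-0.03769927 -0.09758805  9.23821345] q [ 0.175  0.387  1.351 -0.     1.402  0.425] [0.5833011  0.21552067 0.40538345] 6.35
```

View pics/w2.png

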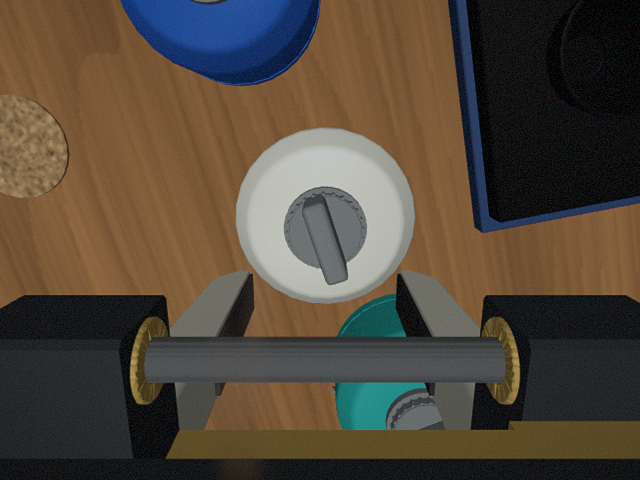

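The picture shows the white cap's wing at about (325,240), free of the open fingers, with the neighbours undisturbed. The cap net-turned 62° (1.08 rad), more than the greatest loose travel of 0.75. One 0.52 click implies a start at 0.44, which is within the stated range, so it is home with one click.

```bash
python3 -c "
from rig import hand_in;print(hand_in())"
```

```text
the job is handed in; nothing more can be done
None
```

The larger diffuser's cap is turned home, its ratchet has clicked over once (inferred from the cap's 62° net turn), and it is released; the smaller diffuser's cap was not touched, and the job was handed in at about 6.4 s.

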